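Kit the drive pinion

ROBOT

A 7-joint arm with a two-finger parallel gripper is mounted at the origin on the work surface. World frame = base frame: x ahead of the robot, y to its left, z up, the work surface at z = 0. Lengths are in m, angles in rad, forces in N, time in s.
With the tool pointing down it reaches from about 0.4 to 0.85 m from the base axis. Payload 4.5 kg.
Tool frame: the origin (TCP) lies at the very end of the fingers, on their centre line; the grasp point (between the pads) lies 19 mm behind it; z points along the fingers, y is the line along which they close (so a half turn about z gives the same grasp; the last joint's range is limited). The gripper opens to 88 mm and grips with 3 to 60 N. Pads are 18 mm wide; open, the fingers measure 123 mm over their backs; the gripper's body (75 mm by 187 mm) begins 45 mm behind the grasp point.
Start: joints at [1.372, 0.689, -0.195, 1.565, 0.157, 0.902, -0.215], TCP at [0.144, -0.608, 0.2] pointing down, gripper open.
Joint ranges: [-3.01, 3.01], [-0.46, 2.08], [-1.47, 1.51], [0.13, 2.56], [-1, 4.14], [0.04, 2.09], [-2.66, 2.66]. Speed limits (rad/s): [2.57, 2.57, 3.14, 3.14, 3.14, 3.14, 3.14].

INTERFACE

Orientations are given as a unit quaternion [x, y, z, w].
In Python, from plant import r gives the robot as it stands. The module is installed in compiled form; this text tells all that it offers.
- The arm moves only by the tool step_arm, never from a script. Its argument "increments" is a list of rows, each a list of 2 entries, a list of its own where there are three numbers: the shift along the world's x, y, z in cm, then the turn, a rotation vector about the world's x, y, z in degrees. A call has exactly 10 rows; each row shifts and turns the commanded pose from where the row before left it; what a row does not reach is not made up. A row lasts 1/10 s, in which the tool goes at most 50 mm and 8.59 degrees, less where a joint would pass 70% of its speed; a pose out of reach is approached as far as the arm can. A call is refused whole if a number of a shift passes 5 or a number of a turn 8.59, either way. A call with a gripper value outside its range is refused whole. "fingers" is the opening, from 0 (shut) to 1 (fully open), set as the call begins (left out, the last holds). The fingers move at their own pace and stop on an object; "grip_force" is the grip in N (left out, the last holds). Time passes only in rows, so rows that do not move let the fingers close, or fill a call up. It gives the time, the measured TCP pose, the force, the opening and the grip force at its end, in the units of the state.
- r.get_state(): the state, without advancing time (a new reading comes with each control period).
- r.snapshot(name): name is "side" or "top" or "wrist"; returns (picture, depth): 480x640x3 uint8, red, green, blue; 480x640 float32, m along the optical axis (not along the pixel's ray), 0 where there is no reading.
- r.calibration(name): a dict with "fov_y" (degrees; the focal length in pixels is half the picture's height over the tangent of half this angle, whatever the lens; pixels are square), "cx", "cy" (the principal point, pixels), "R" (3x3) and "t" (3): a world point X has camera coordinates R X + t. Camera axes: x right, y down, z forward; pixel columns grow to the right and rows downward; lengths in m; the calibration is good to about 2 mm. The wrist camera is an equidistant fisheye: a pixel r from the principal point sees the ray r / f radians off the axis. A picture is of the moment at which its call begins: read the wrist's pose just before it. calibration takes no time and is no camera call; for the wrist camera it gives the pose at the moment of the call.
- r.finish_job(): hands the job in; it is judged then, once.
The state is a dict: "clock": time; "q": joint angles; "qd": joint speeds; "joint_torque": joint torques, N m; "tool_pos": TCP position; "eef_rot": TCP orientation; "contact_force": force on the tool from outside, world axes, zero at the start; "moment": the same for the moment, N m; "opening": opening from 0.0 (shut) to 1.0 (fully open); "finger_force": force on a finger pad.
Only numpy, scipy, OpenCV 4.12 (cv2) and the standard library are available. Lean on these libraries where they do the work, as an engineer would, in place of code of your own. Each camera call takes 0.05 s, during which the arm holds its last target. There are 200 camera calls.

TASK

Pick the small toothed pinion (a short hub on top) out of the yellow parts bin and set it down, not drop it, standing hub-up in the empty compartment of the aluminium kit tray, where the gear motor already waits in the other one. Leave the large gear wheel and the smooth roller in the bin where they are.

Things in the scene. Friction and masses are not known exactly. Their poses are not given: they have to be found in the camera images.
- pinion_mid (a point): The part to move: black plastic pinion standing hub-up in the bin. 12 coarse teeth, 48 mm across and 32 mm tall, with a narrower round hub 24 mm across and 12 mm tall on top: 44 mm tall in all, about 65 to 105 g. Point: on its axis, half-way up (22 mm above its underside); z is up along the axis. Grip it across the teeth, any direction: 35 mm or more is free all round it.
- slot (a point): Centre of the empty compartment of the kit tray, on its floor (4 mm above the bench). Open aluminium tray, fixed, 128 x 252 mm, 14 mm high, walls 4 mm; a divider makes two compartments about 120 x 120 mm. x is along the tray's short side, y along its long side. The other compartment, 124 mm away along +y, holds a gear motor lying down, top 40 mm above the bench.
- wheel_mid (a point): Bystander in the bin: large black gear wheel lying hub-up, 80 mm across, toothed rim 16 mm tall, hub 28 mm across, 36 mm tall in all. Point: on its axis, 18 mm above its underside. The yellow bin is an open box, fixed, 266 x 326 mm outside, walls 3 mm thick, 50 mm high, floor 3 mm above the bench.
- roller_mid (a point): Bystander in the bin: smooth black plastic roller without teeth or hub, a plain upright cylinder 42 mm across and 44 mm tall. Point: on its axis, 22 mm above its underside. A loose steel angle bracket, 50 x 35 x 40 mm, and some thin flat washers also lie in the bin.
There are look-alikes about, which are no part of the job. What is shaped like the part that bears pinion_mid but orange or purple is not meant.

How it is judged:
On the way:
1. the pinion is lifted out of the bin (height (world z) of pinion_mid above 0.06 m), for 0.1 s.
At the end, for the whole second after the job is handed in: The pinion stands hub-up (within 10 degrees) on the floor of the tray's empty compartment, anywhere inside its walls (centre within 38 mm of the compartment's centre along each side, height within 8 mm), released and at rest; the large gear wheel and the roller lie within 30 mm of where they were (x of pinion_mid in the frame of slot between -0.038 and 0.038 m and y of pinion_mid in the frame of slot between -0.038 and 0.038 m and z of pinion_mid in the frame of slot between 0.014 and 0.03 m and angle between pinion_mid's own z axis and vertical below 0.17 rad and distance of each of wheel_mid, roller_mid from where it was at the start of the episode below 0.03 m and linear speed of pinion below 0.02 m/s); the robot touches nothing.
It fails at once if the large gear wheel is moved by more than 30 mm (distance of wheel_mid from where it was at the start of the episode above 0.03 m).
It fails at once if the smooth roller is moved by more than 30 mm (distance of roller_mid from where it was at the start of the episode above 0.03 m).
It fails at once if the pinion is dropped: let go over the tray with its underside more than 25 mm above the compartment's floor (horizontal distance between pinion_mid and slot below 0.08 m and z of pinion_mid in the frame of slot above 0.047 m and contact force between the fingers and pinion below 0.05 N).
It also fails if it takes over 38 s, if anything falls off the work surface, if the arm or the gripper's body presses on something with over 40 N, if the wrist force passes 120 N, or if a joint passes its speed limit or range.

## Working session

There is one attempt and no reset: what is moved stays moved. The work goes in short steps, Python scripts to look and compute and a tool call to move; the robot and the scene stay as the last step left them, time stands still between calls to the robot, and variables do not carry over. Pictures are saved under pics/ and viewed, at most 10 in all, crops included, and the job is handed in when it is done.

Besides the shell and the picture viewer there is one more tool, called after "Emit:" in YAML: its name, and indented under it one key for each argument. step_arm: Moves the arm, as the interface text tells. Its arguments: {"type":"object","properties":{"increments":{"type":"array","items":{"type":"array"}},"fingers":{"type":"number"},"grip_force":{"type":"number"}},"required":["increments"]}

```bash
mkdir -p pics; python3 - <<'E'
from plant import r
import cv2,numpy as np
s=r.get_state();print(s['clock'],s['tool_pos'],s['eef_rot'],s['opening'])
for n in("top","side"):
    p,d=r.snapshot(n);cv2.imwrite(f'pics/{n}0.png',p[:,:,::-1]);np.save(f'{n}0.npy',d)
    c=r.calibration(n);print(n,c, (d>0).mean())
E
```

```text
0.0 [ 0.1439753  -0.60746454  0.19870551] [ 9.93226672e-01  1.16189172e-01 -1.78653755e-04 -9.07223310e-04] 1.000658108419858
top {'fov_y': 54.185333540851865, 'cx': 318.58178647820705, 'cy': 235.4206563733924, 'R': array([[-0.00733958, -0.99991973,  0.01032822],
       [-0.9956125 ,  0.00634368, -0.09335689],
       [ 0.09328388, -0.0109681 , -0.99557914]]), 't': array([0.0685491 , 0.61654357, 1.03097959])} 0.9958528645833333
side {'fov_y': 54.5566990959547, 'cx': 319.53901749800735, 'cy': 241.6462631908219, 'R': array([[-0.86579815, -0.49992342,  0.02168256],
       [-0.3152389 ,  0.51127377, -0.79951458],
       [ 0.38861034, -0.69905343, -0.6002552 ]]), 't': array([0.54983023, 0.19922673, 0.8207508 ])} 0.995849609375
```

View pics/top0.png

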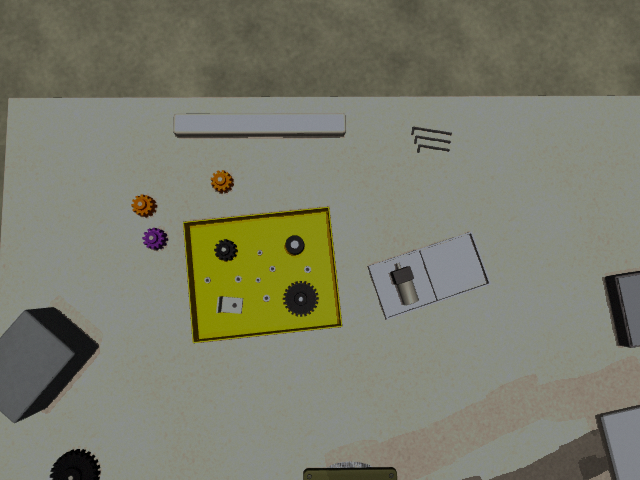

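View pics/side0.png

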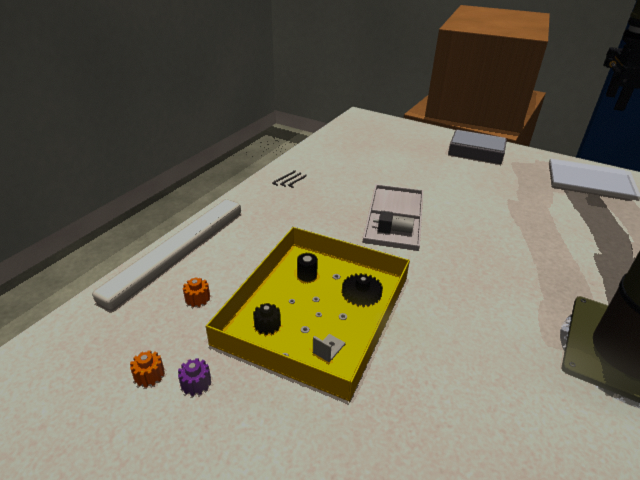

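The top view shows the toothed pinion at (226,250), the roller at (295,245), the wheel at (301,299) and the bracket at (230,305). The motor sits in the tray's left half at (405,285), and the empty half is around (457,262). The side view agrees with this.

```bash
cat > h.py <<'E'
import numpy as np,cv2
def ray(c,uv,z):
    f=240/np.tan(np.radians(c['fov_y']/2)); R,t=c['R'],c['t']
    C=-R.T@t; d=R.T@np.array([(uv[0]-c['cx'])/f,(uv[1]-c['cy'])/f,1.])
    return C+d*(z-C[2])/d[2]
def cloud(c,d):
    f=240/np.tan(np.radians(c['fov_y']/2)); v,u=np.mgrid[:480,:640]
    P=np.stack([(u-c['cx'])/f*d,(v-c['cy'])/f*d,d],-1)
    return (P-c['t'])@c['R']
E
python3 - <<'E'
from plant import r
from h import *
c=r.calibration('top');p=cv2.imread('pics/top0.png');d=np.load('top0.npy');W=cloud(c,d)
for n,(u,v),h in(('pinion',(226,250),.035),('roller',(295,245),.047),('wheel',(301,299),.02)):
    m=np.zeros((480,640),np.uint8);k=24;s=np.s_[v-k:v+k,u-k:u+k]
    m[s]=((p[s].max(-1)<75)|(W[s][...,2]>.015)).astype(np.uint8)
    nn,l,st,ce=cv2.connectedComponentsWithStats(m)
    i=min(range(1,nn),key=lambda i:np.hypot(*(ce[i]-(u,v))) if st[i][4]>40 else 1e9)
    q=W[l==i]; top=q[q[:,2]>q[:,2].max()-.006]
    print(n,ce[i],st[i],'ray',ray(c,ce[i],h).round(4),'cloudmid',((q.max(0)+q.min(0))/2).round(4),'topmean',top.mean(0).round(4),len(top),'zmax',q[:,2].max())
# tray
hsv=cv2.cvtColor(p,cv2.COLOR_BGR2HSV)
Z=(W[...,2]>.009);s=np.s_[215:335,355:505]
m=np.zeros((480,640),np.uint8);m[s]=Z[s]
q=W[m>0];q=q[q[:,2]<.03]
b=cv2.minAreaRect((q[:,:2]*1000).astype(np.float32));print('tray',b,cv2.boxPoints(b),len(q))
for uv in((368,266),(471,233),(488,283),(386,319)):print(uv,ray(c,uv,.014).round(4))
cv2.imwrite('pics/c.png',cv2.resize(p[200:350,175:505],None,fx=2.4,fy=2.4,interpolation=cv2.INTER_CUBIC))
# bin
q=W[200:350,175:350].reshape(-1,3);q=q[(q[:,2]>.042)];b=cv2.minAreaRect((q[:,:2]*1000).astype(np.float32));print('bin',b)
E
```

```text
pinion [225.58267717 249.9343832 ] [214 239  24  23 381] ray [0.5852 0.2723 0.035 ] cloudmid [0.564  0.1882 0.5418] topmean [0.5182 0.0759 1.0833] 2 zmax 1.0832723686001116
roller [294.49342105 244.68421053] [285 235  20  20 304] ray [0.595 0.118 0.047] cloudmid [0.5695 0.1077 0.5424] topmean [0.5182 0.0759 1.0833] 1 zmax 1.0832723686001116
wheel [300.40666667 298.26333333] [283 281  36  36 900] ray [0.4762 0.1061 0.02  ] cloudmid [0.4774 0.1059 0.5417] topmean [0.5182 0.0759 1.0833] 3 zmax 1.0832723686001116
tray ((526.79833984375, -187.80471801757812), (128.2208709716797, 253.69789123535156), 18.125263214111328) [[ 426.407     -87.19466 ]
 [ 505.3313   -328.3037  ]
 [ 627.1897   -288.4148  ]
 [ 548.2654    -47.305725]] 886
(368, 266) [ 0.5477 -0.0479  0.014 ]
(471, 233) [ 0.6217 -0.2862  0.014 ]
(488, 283) [ 0.5071 -0.3207  0.014 ]
(386, 319) [ 0.4281 -0.0865  0.014 ]
bin ((532.2929077148438, 190.986572265625), (267.07000732421875, 326.7668762207031), 5.662833213806152)
```

View pics/c.png

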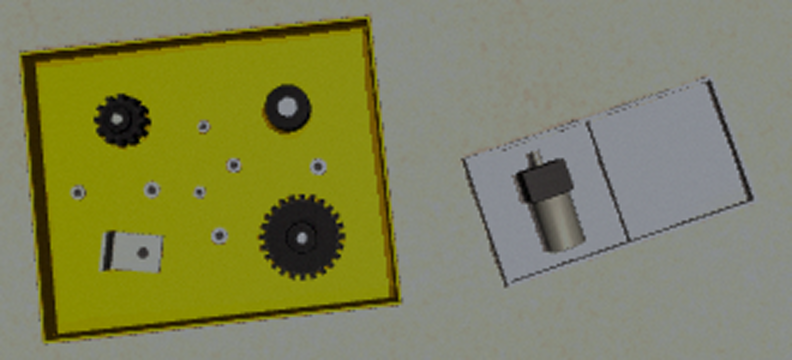

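Emit:
step_arm:
  increments:
    - [[3,3,0],[0,0,0]]
    - [[3,3,0],[0,0,0]]
    - [[3,3,0],[0,0,0]]
    - [[3,3,0],[0,0,0]]
    - [[3,3,0],[0,0,0]]
    - [[3,3,0],[0,0,0]]
    - [[3,3,0],[0,0,0]]
    - [[3,3,0],[0,0,0]]
    - [[3,3,0],[0,0,0]]
    - [[3,3,0],[0,0,0]]
  fingers: 1

```text
clock: 1.1
tool_pos: [0.445, -0.3067, 0.1993]
eef_rot: [0.993, 0.116, -0.0, -0.0]
contact_force: [1.3, -0.9, -0.2]
opening: 0.998
finger_force: 0.0
```

Emit:
step_arm:
  increments:
    - [[0.7,2.9,0],[0,0,0]]
    - [[0.7,2.9,0],[0,0,0]]
    - [[0.7,2.9,0],[0,0,0]]
    - [[0.7,2.9,0],[0,0,0]]
    - [[0.7,2.9,0],[0,0,0]]
    - [[0.7,2.9,0],[0,0,0]]
    - [[0.7,2.9,0],[0,0,0]]
    - [[0.7,2.9,0],[0,0,0]]
    - [[0.7,2.9,0],[0,0,0]]
    - [[0.7,2.9,0],[0,0,0]]

```text
clock: 2.1
tool_pos: [0.5141, -0.017, 0.1993]
eef_rot: [0.993, 0.116, -0.0, 0.0]
contact_force: [0.2, 0.2, 0.2]
opening: 1.001
finger_force: 0.0
```

Emit:
step_arm:
  increments:
    - [[0.8,2.9,0],[0,0,0]]
    - [[0.8,2.9,0],[0,0,0]]
    - [[0.8,2.9,0],[0,0,0]]
    - [[0.8,2.9,0],[0,0,0]]
    - [[0.8,2.9,0],[0,0,0]]
    - [[0.8,2.9,0],[0,0,0]]
    - [[0.8,2.9,0],[0,0,0]]
    - [[0.8,2.9,0],[0,0,0]]
    - [[0,0,0],[0,0,0]]
    - [[0,0,0],[0,0,0]]

```text
clock: 3.1
tool_pos: [0.5776, 0.214, 0.1989]
eef_rot: [0.993, 0.117, -0.001, 0.0]
contact_force: [-0.8, 0.6, 0.0]
opening: 0.999
finger_force: 0.0
```

Emit:
step_arm:
  increments:
    - [[0.1,1.2,0],[0,0,0]]
    - [[0.1,1.2,0],[0,0,0]]
    - [[0.1,1.2,0],[0,0,0]]
    - [[0.1,1.2,0],[0,0,0]]
    - [[0.2,1.0,0],[0,0,0]]
    - [[0,0,-2],[0,0,0]]
    - [[0,0,-2],[0,0,0]]
    - [[0,0,-2],[0,0,0]]
    - [[0,0,-1],[0,0,0]]
    - [[0,0,0],[0,0,0]]

```text
clock: 4.1
tool_pos: [0.5833, 0.2717, 0.1281]
eef_rot: [0.993, 0.116, -0.001, 0.001]
contact_force: [0.3, -0.2, 0.4]
opening: 1.002
finger_force: 0.0
```

```bash
python3 - <<'E'
from plant import r
import cv2,numpy as np,pickle
c=r.calibration('wrist');s=r.get_state();p,d=r.snapshot('wrist');cv2.imwrite('pics/w1.png',p[:,:,::-1]);pickle.dump((c,d),open('w1.pkl','wb'))
print(s['tool_pos'],c)
E
```

```text
[0.58328403 0.27171808 0.12810518] {'fov_y': 65.70646984690485, 'cx': 318.9453688980392, 'cy': 243.8067275227178, 'R': array([[ 2.31033568e-01, -9.72945679e-01, -4.42733819e-04],
       [-9.23143458e-01, -2.19351316e-01,  3.15739062e-01],
       [-3.07294071e-01, -7.25376153e-02, -9.48845956e-01]]), 't': array([0.13004086, 0.57626276, 0.52232864])}
```

View pics/w1.png

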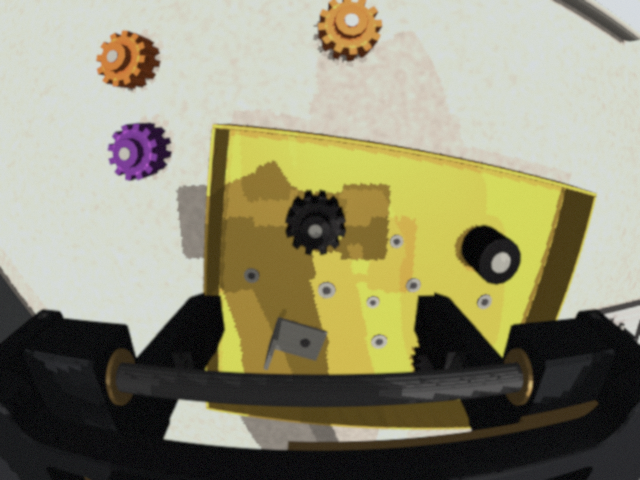

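The wrist view shows the pinion at about (315,222) with its hub bore at (315,231), and both finger tips are clear of it. I'll cast the hub-top ray next.

```bash
python3 - <<'E'
import pickle,cv2,numpy as np
c,d=pickle.load(open('w1.pkl','rb'));p=cv2.imread('pics/w1.png')
f=240/np.tan(np.radians(c['fov_y']/2));R,t=c['R'],c['t'];C=-R.T@t
def ray(u,v,z):
    x,y=u-c['cx'],v-c['cy'];rr=np.hypot(x,y);th=rr/f
    w=R.T@np.array([x/rr*np.sin(th),y/rr*np.sin(th),np.cos(th)]);return C+w*(z-C[2])/w[2]
m=(p.max(-1)<70).astype(np.uint8);m[:180]=0;m[265:]=0;m[:,:280]=0;m[:,350:]=0
n,l,st,ce=cv2.connectedComponentsWithStats(m);i=1+st[1:,4].argmax();print(st[i],ce[i])
print('rim',ray(*ce[i],.025).round(4))
g=p.min(-1).copy();s=np.zeros_like(m);s[218:245,300:330]=(g[218:245,300:330]>90)
n,l,st,ce=cv2.connectedComponentsWithStats(s);i=1+st[1:,4].argmax();print('bore',st[i],ce[i],ray(*ce[i],.047).round(4))
E
```

```text
[ 286  191   59   64 2565] [315.09122807 221.55672515]
rim [0.5866 0.2761 0.025 ]
bore [309 225  13  11 109] [314.81651376 230.11009174] [0.5858 0.2759 0.047 ]
```

Emit:
step_arm:
  increments:
    - [[0.2,0.3,0],[0,0,0]]
    - [[0,0,-2],[0,0,0]]
    - [[0,0,-2],[0,0,0]]
    - [[0,0,-2],[0,0,0]]
    - [[0,0,-2],[0,0,0]]
    - [[0,0,-1.5],[0,0,0]]
    - [[0,0,-1],[0,0,0]]
    - [[0,0,-0.8],[0,0,0]]
    - [[0,0,-0.5],[0,0,0]]
    - [[0,0,0],[0,0,0]]

```text
clock: 5.15
tool_pos: [0.5862, 0.2748, 0.0113]
eef_rot: [0.993, 0.116, -0.0, 0.0]
contact_force: [0.1, -0.3, -0.2]
opening: 0.997
finger_force: 0.0
```

Emit:
step_arm:
  increments:
    - [[0,0,0],[0,0,0]]
    - [[0,0,0],[0,0,0]]
    - [[0,0,0],[0,0,0]]
    - [[0,0,0],[0,0,0]]
    - [[0,0,0],[0,0,0]]
    - [[0,0,0],[0,0,0]]
    - [[0,0,0],[0,0,0]]
    - [[0,0,0],[0,0,0]]
    - [[0,0,0],[0,0,0]]
    - [[0,0,0],[0,0,0]]
  fingers: 0
  grip_force: 25

```text
clock: 6.15
tool_pos: [0.5862, 0.2748, 0.0115]
eef_rot: [0.993, 0.116, -0.0, 0.0]
contact_force: [-1.2, 0.2, -0.1]
opening: 0.114
finger_force: 0.0
```

The fingers closed past the 48 mm the pinion measures, so I'll look before moving anything.

```bash
python3 - <<'E'
from plant import r
import cv2,numpy as np
out=[]
p,d=r.snapshot('wrist');out.append(cv2.resize(p[150:450,100:540,::-1],(400,273)))
p,d=r.snapshot('side');cv2.imwrite('pics/side2f.png',p[:,:,::-1]);out.append(cv2.resize(p[180:400,180:430,::-1],(400,352)))
p,d=r.snapshot('top');cv2.imwrite('pics/top2f.png',p[:,:,::-1]);np.save('top2.npy',d)
o=cv2.resize(p[180:360,160:440,::-1],(400,257))
a=np.vstack(out)[:600];b=np.zeros((a.shape[0],400,3),np.uint8);b[:257]=o
cv2.imwrite('pics/m2.png',np.hstack([a,b])[:600])
s=r.get_state();print(s['clock'],s['opening'],s['finger_force'],s['tool_pos'])
E
```

```text
6.3 0.0058227785710329005 0.0 [0.58621911 0.27482777 0.01153743]
```

View pics/m2.png

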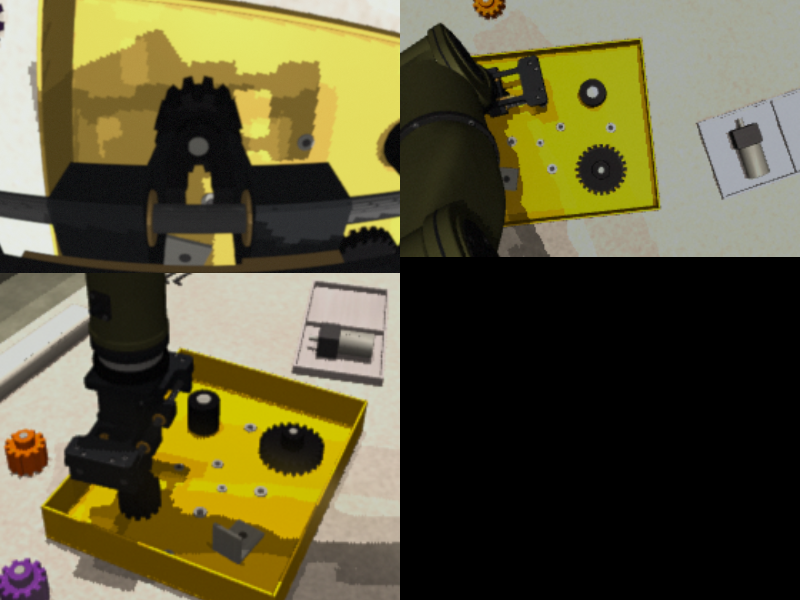

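The wrist panel shows the fingers shut with the pinion standing just beyond them, bore at about (318,311) in the full picture. The other parts look unmoved. I'll measure the pinion again and project the TCP.

```bash
python3 - <<'E'
from plant import r
import pickle,cv2,numpy as np
from h import *
def rw(c,u,v,z):
    f=240/np.tan(np.radians(c['fov_y']/2));R,t=c['R'],c['t'];C=-R.T@t
    x,y=u-c['cx'],v-c['cy'];rr=np.hypot(x,y);th=rr/f
    w=R.T@np.array([x/rr*np.sin(th),y/rr*np.sin(th),np.cos(th)]);return C+w*(z-C[2])/w[2]
def pr(c,X):
    f=240/np.tan(np.radians(c['fov_y']/2));P=c['R']@X+c['t'];th=np.arctan2(np.hypot(P[0],P[1]),P[2]);k=f*th/np.hypot(P[0],P[1])
    return (c['cx']+k*P[0],c['cy']+k*P[1])
c1,_=pickle.load(open('w1.pkl','rb'))
print('w1 TCP px',pr(c1,np.array([.5833,.2717,.1281])))
c=r.calibration('wrist');T=r.get_state()['tool_pos'];print('TCP px',pr(c,T),'grasp px',pr(c,T+[0,0,.019]),'cam',-c['R'].T@c['t'])
print('bore',rw(c,318,311,.047), 'pinion predicted px',pr(c,np.array([.5857,.2747,.047])))
cs=r.calibration('side');f=240/np.tan(np.radians(cs['fov_y']/2));
for X in([.5857,.2747,.003],T):
    P=cs['R']@np.array(X)+cs['t'];print('side',P[:2]/P[2]*f+[cs['cx'],cs['cy']])
p,d=r.snapshot('wrist');cv2.imwrite('pics/w2.png',p[:,:,::-1])
p=cv2.imread('pics/side2f.png');cv2.imwrite('pics/s2c.png',np.hstack([cv2.resize(p[240:360,220:320],(480,576)),cv2.resize(cv2.imread('pics/w2.png')[200:440,250:380],(312,576))]))
E
```

```text
w1 TCP px (np.float64(319.6737510635944), np.float64(278.03634692634046))
TCP px (np.float64(319.67899031097886), np.float64(278.06678463155436)) grasp px (np.float64(319.70314510104015), np.float64(293.2707295450319)) cam [0.66489299 0.29366741 0.19738106]
bore [0.58497067 0.27534437 0.047     ] pinion predicted px (np.float64(319.7360961651988), np.float64(309.9306755028683))
side [268.05194898 324.78210345]
side [267.56835903 321.47911103]
```

View pics/s2c.png

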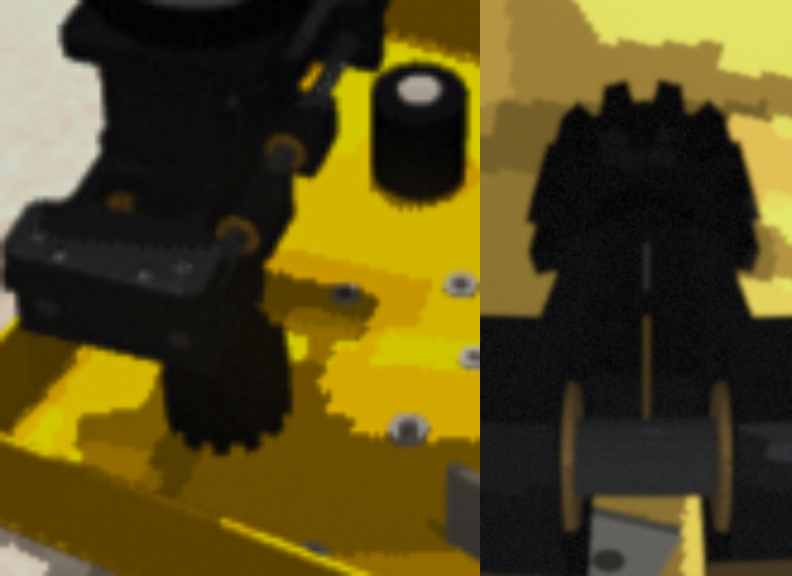

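The picture is ambiguous. The fingers are fully shut, yet they seem to overlap the pinion. The depth maps should show how high the tips really are.

```bash
python3 - <<'E'
from plant import r
import cv2,numpy as np
c=r.calibration('wrist');p,d=r.snapshot('wrist')
f=240/np.tan(np.radians(c['fov_y']/2));v,u=np.mgrid[:480,:640];x,y=u-c['cx'],v-c['cy'];rr=np.hypot(x,y)+1e-9;th=rr/f
P=np.stack([x/rr*np.tan(th)*d,y/rr*np.tan(th)*d,d],-1);W=(P-c['t'])@c['R']
print('col 312 / 300 / 285: v,world')
for v0 in range(225,400,8): print(v0,[tuple((W[v0,uu]*1000).astype(int)) for uu in(285,305,316,330)])
s=r.get_state();print(s['clock'],s['opening'],s['finger_force'],s['tool_pos'],s['contact_force'],s['moment'])
cs=r.calibration('side');p,d=r.snapshot('side')
from h import cloud
Ws=cloud(cs,d)
for v0 in range(285,340,5):print(v0,[tuple((Ws[v0,uu]*1000).astype(int)) for uu in(258,264,270,276)])
E
```

```text
col 312 / 300 / 285: v,world
225 [(np.int64(608), np.int64(299), np.int64(3)), (np.int64(611), np.int64(288), np.int64(2)), (np.int64(612), np.int64(283), np.int64(2)), (np.int64(614), np.int64(275), np.int64(2))]
233 [(np.int64(604), np.int64(298), np.int64(3)), (np.int64(607), np.int64(287), np.int64(4)), (np.int64(608), np.int64(282), np.int64(3)), (np.int64(610), np.int64(274), np.int64(4))]
241 [(np.int64(599), np.int64(297), np.int64(3)), (np.int64(606), np.int64(287), np.int64(17)), (np.int64(603), np.int64(281), np.int64(2)), (np.int64(609), np.int64(274), np.int64(15))]
249 [(np.int64(597), np.int64(296), np.int64(10)), (np.int64(606), np.int64(286), np.int64(29)), (np.int64(603), np.int64(280), np.int64(16)), (np.int64(609), np.int64(275), np.int64(28))]
257 [(np.int64(598), np.int64(295), np.int64(24)), (np.int64(605), np.int64(286), np.int64(35)), (np.int64(603), np.int64(280), np.int64(27)), (np.int64(607), np.int64(274), np.int64(34))]
265 [(np.int64(598), np.int64(294), np.int64(35)), (np.int64(601), np.int64(285), np.int64(36)), (np.int64(602), np.int64(280), np.int64
[... 4620 characters left out ...]
), (np.int64(580), np.int64(291), np.int64(33)), (np.int64(570), np.int64(287), np.int64(35)), (np.int64(564), np.int64(278), np.int64(30))]
325 [(np.int64(588), np.int64(299), np.int64(23)), (np.int64(576), np.int64(298), np.int64(29)), (np.int64(570), np.int64(288), np.int64(23)), (np.int64(564), np.int64(278), np.int64(17))]
330 [(np.int64(590), np.int64(298), np.int64(8)), (np.int64(577), np.int64(297), np.int64(14)), (np.int64(571), np.int64(287), np.int64(9)), (np.int64(565), np.int64(278), np.int64(3))]
335 [(np.int64(586), np.int64(304), np.int64(3)), (np.int64(578), np.int64(298), np.int64(2)), (np.int64(569), np.int64(292), np.int64(1)), (np.int64(559), np.int64(287), np.int64(2))]
```

The depth maps show the shut fingers inside the pinion's hub and teeth. The pinion hasn't moved from (0.586, 0.276) and the pad force is zero, so the fingers passed through it without contact. I'll reopen and retry 4 mm lower, reading the state along the way.

Emit:
step_arm:
  increments:
    - [[0,0,0],[0,0,0]]
    - [[0,0,0],[0,0,0]]
    - [[0,0,0],[0,0,0]]
    - [[0,0,0],[0,0,0]]
    - [[0,0,0],[0,0,0]]
    - [[0,0,0],[0,0,0]]
    - [[0,0,0],[0,0,0]]
    - [[0,0,0],[0,0,0]]
    - [[0,0,-0.2],[0,0,0]]
    - [[0,0,-0.2],[0,0,0]]
  fingers: 1

```text
clock: 7.45
tool_pos: [0.5862, 0.2748, 0.0074]
eef_rot: [0.993, 0.116, 0.0, 0.0]
contact_force: [-0.5, -0.4, -0.1]
opening: 0.89
finger_force: 0.0
```

Emit:
step_arm:
  increments:
    - [[0,0,0],[0,0,0]]
    - [[0,0,0],[0,0,0]]
    - [[0,0,0],[0,0,0]]
    - [[0,0,0],[0,0,0]]
    - [[0,0,0],[0,0,0]]
    - [[0,0,0],[0,0,0]]
    - [[0,0,0],[0,0,0]]
    - [[0,0,0],[0,0,0]]
    - [[0,0,0],[0,0,0]]
    - [[0,0,0],[0,0,0]]
  fingers: 0.45
  grip_force: 30

```text
clock: 8.45
tool_pos: [0.5862, 0.2748, 0.0076]
eef_rot: [0.993, 0.116, 0.0, 0.0]
contact_force: [0.3, 0.2, 0.7]
opening: 0.455
finger_force: 0.0
```

```bash
python3 - <<'E'
from plant import r
import cv2,numpy as np
s=r.get_state();print(s['clock'],s['opening'],s['finger_force'],s['tool_pos'],s['contact_force'])
p,d=r.snapshot('wrist');cv2.imwrite('pics/w3.png',p[150:450,100:540,::-1])
E
```

```text
8.45 0.45453969260046223 0.0 [0.58622712 0.27483924 0.00756207] [0.28708617 0.15527638 0.65483663]
```

View pics/w3.png

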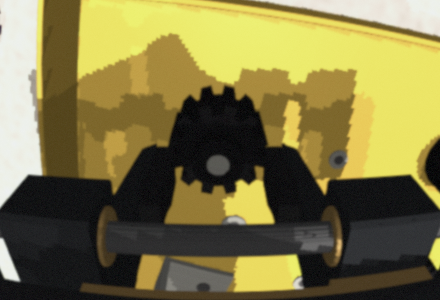

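At a 40 mm opening there is still no pad force on a 48 mm part. I'll lift, shut the fingers above it, and touch the hub gently from above to see whether the part is solid.

Emit:
step_arm:
  increments:
    - [[0,0,1],[0,0,0]]
    - [[0,0,2],[0,0,0]]
    - [[0,0,2],[0,0,0]]
    - [[0,0,1.2],[0,0,0]]
    - [[0,0,0],[0,0,0]]
    - [[0,0,0],[0,0,0]]
    - [[0,0,0],[0,0,0]]
    - [[0,0,0],[0,0,0]]
    - [[0,0,0],[0,0,0]]
    - [[0,0,0],[0,0,0]]
  fingers: 0

```text
clock: 9.5
tool_pos: [0.586, 0.2747, 0.0691]
eef_rot: [0.993, 0.116, -0.0, 0.0]
contact_force: [-0.0, -0.3, 0.4]
opening: 0.008
finger_force: 0.0
```

Emit:
step_arm:
  increments:
    - [[0,0,-1],[0,0,0]]
    - [[0,0,-0.5],[0,0,0]]
    - [[0,0,-0.3],[0,0,0]]
    - [[0,0,-0.2],[0,0,0]]
    - [[0,0,-0.2],[0,0,0]]
    - [[0,0,-0.2],[0,0,0]]
    - [[0,0,-0.1],[0,0,0]]
    - [[0,0,0],[0,0,0]]
    - [[0,0,0],[0,0,0]]
    - [[0,0,0],[0,0,0]]

```text
clock: 10.5
tool_pos: [0.5863, 0.2749, 0.0447]
eef_rot: [0.993, 0.116, 0.0, -0.0]
contact_force: [0.2, 0.6, -0.3]
opening: 0.006
finger_force: 0.0
```

```bash
python3 - <<'E'
from plant import r
import cv2,numpy as np
s=r.get_state();print(s['clock'],s['opening'],s['finger_force'],s['tool_pos'],s['contact_force'])
p,d=r.snapshot('side');a=cv2.resize(p[240:360,220:320,::-1],(480,576))
p,d=r.snapshot('wrist');b=cv2.resize(p[200:440,250:380,::-1],(312,576))
cv2.imwrite('pics/m4.png',np.hstack([a,b]))
E
```

```text
10.5 0.005736247391170873 0.0 [0.58630727 0.27488966 0.04468963] [ 0.24090719  0.59531417 -0.32204922]
```

View pics/m4.png

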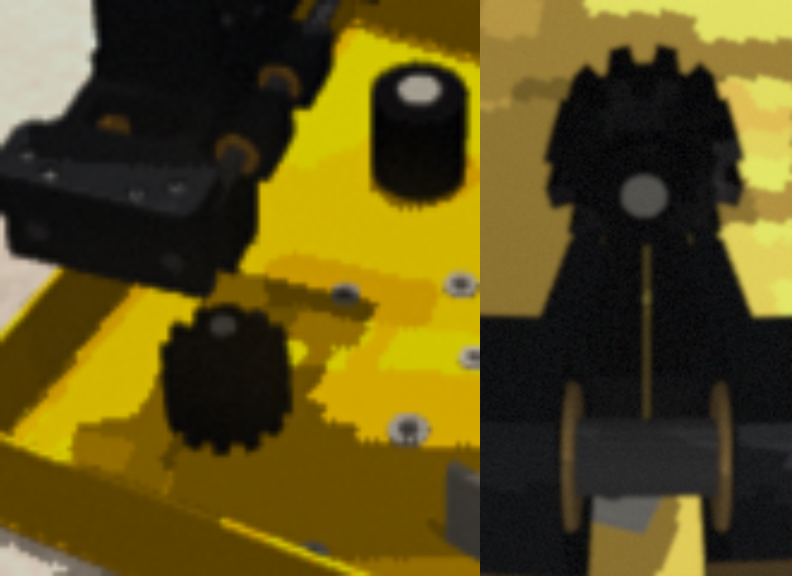

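This settles it. The hub bore is still visible at wrist (318,281), exactly where the reported TCP projects, and the visible tips end at row ~298. In the side view the tips hang clear above the hub. So nothing was penetrated: the real finger tips sit well above the reported TCP. I'll measure that offset.

```bash
python3 - <<'E'
from plant import r
import numpy as np
from h import cloud
c=r.calibration('wrist');p,d=r.snapshot('wrist')
f=240/np.tan(np.radians(c['fov_y']/2));v,u=np.mgrid[:480,:640];x,y=u-c['cx'],v-c['cy'];rr=np.hypot(x,y)+1e-9;th=rr/f
P=np.stack([x/rr*np.tan(th)*d,y/rr*np.tan(th)*d,d],-1);W=(P-c['t'])@c['R']
for v0 in range(284,316,2): print(v0,[(W[v0,uu]*1000).astype(int).tolist() for uu in(302,311,328,336)])
cs=r.calibration('side');p,d=r.snapshot('side');Ws=cloud(cs,d)
q=Ws[230:320,240:290].reshape(-1,3);m=(abs(q[:,0]-.586)<.03)&(abs(q[:,1]-.275)<.03)&(q[:,2]>.04)&(q[:,2]<.14)
print('side z',np.sort((q[m][:,2]*1000).astype(int)).tolist()[::4])
print(r.get_state()['tool_pos'])
E
```

```text
284 [[581, 283, 47], [583, 278, 48], [585, 270, 47], [586, 265, 48]]
286 [[580, 283, 47], [582, 278, 48], [583, 269, 47], [585, 265, 47]]
288 [[579, 283, 46], [580, 278, 46], [582, 269, 47], [583, 265, 47]]
290 [[578, 282, 47], [579, 278, 48], [581, 269, 47], [582, 264, 46]]
292 [[577, 282, 47], [578, 277, 47], [580, 268, 46], [576, 262, 36]]
294 [[570, 281, 35], [577, 277, 47], [579, 268, 47], [574, 262, 35]]
296 [[568, 281, 35], [593, 280, 83], [595, 273, 84], [573, 262, 36]]
298 [[592, 284, 86], [593, 280, 85], [595, 273, 86], [596, 270, 86]]
300 [[592, 284, 87], [593, 280, 87], [595, 273, 87], [596, 270, 87]]
302 [[592, 284, 88], [593, 280, 89], [595, 273, 89], [596, 270, 89]]
304 [[592, 284, 90], [593, 280, 90], [595, 273, 91], [596, 270, 91]]
306 [[593, 284, 93], [593, 280, 93], [595, 273, 93], [595, 270, 93]]
308 [[593, 284, 96], [593, 280, 95], [594, 273, 94], [596, 270, 95]]
310 [[592, 283, 96], [593, 280, 96], [595, 273, 96], [596, 270, 97]]
312 [[593, 283, 99], [592, 280, 97], [595, 273, 98], [595, 270, 98]]
314 [[592, 283, 99], [593, 280, 99], [595, 273, 100], [596, 270, 100]]
side z [40, 40, 41, 42, 42, 43, 44, 44, 45, 45, 46, 46, 46, 46, 46, 47, 47, 47, 47, 47, 47, 47, 47, 47, 48, 48, 48, 48, 48, 48, 48, 49, 49, 51, 85, 87, 89, 89, 91, 92, 92, 93, 94, 95, 96, 97, 99, 99, 100, 102, 102, 104, 104, 105, 107, 108, 108, 109, 110, 111, 112, 113, 115, 116, 118, 119, 121, 125]
[0.58624571 0.27486571 0.04463555]
```

Both views put the real tips at z ≈ 0.083 while the reported TCP is 0.045, so the fingers end about 38.5 mm above the reported TCP; x and y agree. From here I'll open and go down 7.3 cm, which brings the tips to about 0.010.

Emit:
step_arm:
  increments:
    - [[0,0,0],[0,0,0]]
    - [[0,0,0],[0,0,0]]
    - [[0,0,0],[0,0,0]]
    - [[0,0,0],[0,0,0]]
    - [[0,0,0],[0,0,0]]
    - [[0,0,0],[0,0,0]]
    - [[0,0,0],[0,0,0]]
    - [[0,0,0],[0,0,0]]
    - [[0,0,-1],[0,0,0]]
    - [[0,0,-1],[0,0,0]]
  fingers: 1

```text
clock: 11.7
tool_pos: [0.5862, 0.2749, 0.0239]
eef_rot: [0.993, 0.116, 0.0, -0.0]
contact_force: [-0.1, -0.8, 0.3]
opening: 0.885
finger_force: 0.0
```

Emit:
step_arm:
  increments:
    - [[0,0,-1],[0,0,0]]
    - [[0,0,-1],[0,0,0]]
    - [[0,0,-1],[0,0,0]]
    - [[0,0,-1],[0,0,0]]
    - [[0,0,-0.5],[0,0,0]]
    - [[0,0,-0.3],[0,0,0]]
    - [[0,0,-0.3],[0,0,0]]
    - [[0,0,-0.2],[0,0,0]]
    - [[0,0,0],[0,0,0]]
    - [[0,0,0],[0,0,0]]

```text
clock: 12.7
tool_pos: [0.5864, 0.2749, -0.0282]
eef_rot: [0.993, 0.116, 0.0, -0.0]
contact_force: [-0.1, 0.6, 0.5]
opening: 1.003
finger_force: 0.0
```

Emit:
step_arm:
  increments:
    - [[0,0,0],[0,0,0]]
    - [[0,0,0],[0,0,0]]
    - [[0,0,0],[0,0,0]]
    - [[0,0,0],[0,0,0]]
    - [[0,0,0],[0,0,0]]
    - [[0,0,0],[0,0,0]]
    - [[0,0,0],[0,0,0]]
    - [[0,0,0],[0,0,0]]
    - [[0,0,0],[0,0,0]]
    - [[0,0,0],[0,0,0]]
  fingers: 0
  grip_force: 25

```text
clock: 13.7
tool_pos: [0.5862, 0.2749, -0.0284]
eef_rot: [0.993, 0.116, -0.0, 0.0]
contact_force: [-0.8, -0.8, -0.1]
opening: 0.535
finger_force: 25.0
```

The pinion is gripped: opening 0.535 (47 mm) and 25 N. Now I'll lift it and carry it over the tray.

Emit:
step_arm:
  increments:
    - [[0,0,0.5],[0,0,0]]
    - [[0,0,1],[0,0,0]]
    - [[0,0,1.5],[0,0,0]]
    - [[0,0,1.5],[0,0,0]]
    - [[0,0,1.5],[0,0,0]]
    - [[0,0,1.5],[0,0,0]]
    - [[0,0,1.5],[0,0,0]]
    - [[0,0,1.5],[0,0,0]]
    - [[0,0,1],[0,0,0]]
    - [[0,0,0.5],[0,0,0]]

```text
clock: 14.7
tool_pos: [0.5868, 0.2751, 0.0929]
eef_rot: [0.993, 0.116, 0.001, -0.0]
contact_force: [-0.2, 0.8, -0.8]
opening: 0.538
finger_force: 25.0
```

Emit:
step_arm:
  increments:
    - [[-0.1,-1,0],[0,0,0]]
    - [[-0.2,-2,0],[0,0,0.6]]
    - [[-0.2,-3,0],[0,0,0.6]]
    - [[-0.2,-3,0],[0,0,0.6]]
    - [[-0.2,-3,0],[0,0,0.6]]
    - [[-0.2,-3,0],[0,0,0.6]]
    - [[-0.2,-3,0],[0,0,0.6]]
    - [[-0.2,-3,0],[0,0,0.6]]
    - [[-0.2,-3,0],[0,0,0.6]]
    - [[-0.2,-3,0],[0,0,0]]

```text
clock: 15.7
tool_pos: [0.566, 0.0026, 0.0908]
eef_rot: [0.988, 0.157, -0.001, 0.0]
contact_force: [0.0, -0.9, -0.4]
opening: 0.538
finger_force: 25.0
```

Emit:
step_arm:
  increments:
    - [[-0.2,-3,0],[0,0,0]]
    - [[-0.2,-3,0],[0,0,0]]
    - [[-0.2,-3,0],[0,0,0]]
    - [[-0.3,-3,0],[0,0,0]]
    - [[-0.3,-3,0],[0,0,0]]
    - [[-0.3,-3,0],[0,0,0]]
    - [[-0.3,-3,0],[0,0,0]]
    - [[-0.3,-2,0],[0,0,0]]
    - [[-0.1,-1,0],[0,0,0]]
    - [[0,0,0],[0,0,0]]

```text
clock: 16.7
tool_pos: [0.544, -0.2371, 0.0909]
eef_rot: [0.988, 0.156, -0.001, 0.0]
contact_force: [-0.2, 1.1, -0.6]
opening: 0.534
finger_force: 25.0
```

```bash
python3 - <<'E'
from plant import r
import cv2,numpy as np
from h import cloud
s=r.get_state();print(s['clock'],s['opening'],s['finger_force'],s['tool_pos'],s['eef_rot'])
c=r.calibration('side');p,d=r.snapshot('side');W=cloud(c,d);a=cv2.resize(p[100:280,300:500,::-1],(560,504))
cv2.imwrite('pics/m5.png',a)
T=s['tool_pos'];q=W.reshape(-1,3);m=(np.hypot(q[:,0]-T[0],q[:,1]-T[1])<.03)&(q[:,2]>.025)
print('low z mm',np.sort((q[m][:,2]*1000).astype(int))[:60:3])
E
```

```text
16.7 0.5340366183692551 24.9999260623008 [ 0.5439574  -0.23706121  0.09093329] [ 9.87736238e-01  1.56129908e-01 -7.32579870e-04  1.96889357e-04]
low z mm [121 123 123 124 124 125 125 126 127 128 128 129 130 131 132 132 133 134
 134 135]
```

View pics/m5.png

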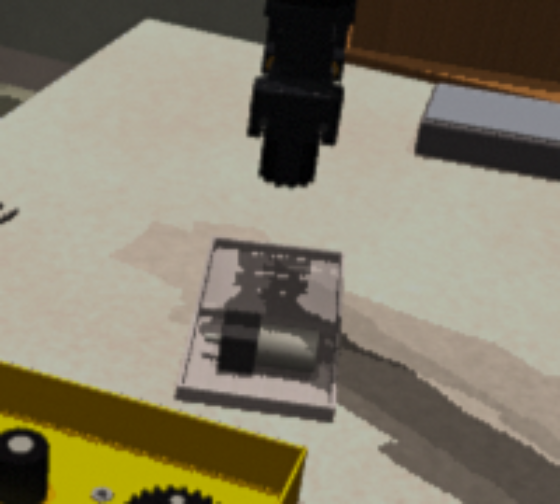

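The side view shows the pinion held upright above the empty compartment, underside at about 121 mm. I'll centre it and lower it.

Emit:
step_arm:
  increments:
    - [[0.1,-0.5,0],[0,0,0]]
    - [[0.1,-0.4,-0.5],[0,0,0]]
    - [[0,0,-1.5],[0,0,0]]
    - [[0,0,-1.5],[0,0,0]]
    - [[0,0,-1.5],[0,0,0]]
    - [[0,0,-1.5],[0,0,0]]
    - [[0,0,-1.5],[0,0,0]]
    - [[0,0,-1],[0,0,0]]
    - [[0,0,-0.5],[0,0,0]]
    - [[0,0,0],[0,0,0]]

```text
clock: 17.75
tool_pos: [0.5468, -0.244, -0.0042]
eef_rot: [0.987, 0.158, -0.0, -0.0]
contact_force: [0.3, 0.7, -1.1]
opening: 0.535
finger_force: 25.0
```

Emit:
step_arm:
  increments:
    - [[0,0,-0.5],[0,0,0]]
    - [[0,0,-0.5],[0,0,0]]
    - [[0,0,-0.3],[0,0,0]]
    - [[0,0,-0.3],[0,0,0]]
    - [[0,0,-0.2],[0,0,0]]
    - [[0,0,-0.2],[0,0,0]]
    - [[0,0,-0.1],[0,0,0]]
    - [[0,0,0],[0,0,0]]
    - [[0,0,0],[0,0,0]]
    - [[0,0,0],[0,0,0]]

```text
clock: 18.75
tool_pos: [0.5473, -0.2442, -0.0243]
eef_rot: [0.987, 0.158, 0.0, 0.0]
contact_force: [-0.1, 0.4, -0.8]
opening: 0.538
finger_force: 25.0
```

Emit:
step_arm:
  increments:
    - [[0,0,-0.1],[0,0,0]]
    - [[0,0,0],[0,0,0]]
    - [[0,0,-0.1],[0,0,0]]
    - [[0,0,0],[0,0,0]]
    - [[0,0,-0.05],[0,0,0]]
    - [[0,0,0],[0,0,0]]
    - [[0,0,0],[0,0,0]]
    - [[0,0,0],[0,0,0]]
    - [[0,0,0],[0,0,0]]
    - [[0,0,0],[0,0,0]]

```text
clock: 19.75
tool_pos: [0.5472, -0.2442, -0.0269]
eef_rot: [0.987, 0.158, 0.0, 0.0]
contact_force: [0.0, 0.5, -0.5]
opening: 0.536
finger_force: 25.0
```

Emit:
step_arm:
  increments:
    - [[0,0,-0.05],[0,0,0]]
    - [[0,0,0],[0,0,0]]
    - [[0,0,-0.05],[0,0,0]]
    - [[0,0,0],[0,0,0]]
    - [[0,0,0],[0,0,0]]
    - [[0,0,0],[0,0,0]]
    - [[0,0,0],[0,0,0]]
    - [[0,0,0],[0,0,0]]
    - [[0,0,0],[0,0,0]]
    - [[0,0,0],[0,0,0]]

```text
clock: 20.75
tool_pos: [0.5473, -0.2442, -0.0275]
eef_rot: [0.988, 0.158, 0.0, 0.0]
contact_force: [-0.2, 0.3, 5.0]
opening: 0.538
finger_force: 25.0
```

The floor is touching at 5 N. I'll open partly, to stay inside the compartment walls, and then retreat.

Emit:
step_arm:
  increments:
    - [[0,0,0],[0,0,0]]
    - [[0,0,0],[0,0,0]]
    - [[0,0,0],[0,0,0]]
    - [[0,0,0],[0,0,0]]
    - [[0,0,0],[0,0,0]]
    - [[0,0,0],[0,0,0]]
    - [[0,0,0],[0,0,0]]
    - [[0,0,0.5],[0,0,0]]
    - [[0,0,0.5],[0,0,0]]
    - [[0,0,1],[0,0,0]]
  fingers: 0.75

```text
clock: 21.75
tool_pos: [0.5469, -0.244, -0.0077]
eef_rot: [0.987, 0.158, -0.0, -0.0]
contact_force: [0.3, -1.2, -0.6]
opening: 0.748
finger_force: 0.0
```

Emit:
step_arm:
  increments:
    - [[0,0,1],[0,0,0]]
    - [[0,0,1.5],[0,0,0]]
    - [[0,0,2],[0,0,0]]
    - [[0,0,2],[0,0,0]]
    - [[0,0,2],[0,0,0]]
    - [[0,0,2],[0,0,0]]
    - [[0,0,2],[0,0,0]]
    - [[0,0,1],[0,0,0]]
    - [[0,0,0],[0,0,0]]
    - [[0,0,0],[0,0,0]]

```text
clock: 22.75
tool_pos: [0.5469, -0.2441, 0.1269]
eef_rot: [0.987, 0.158, -0.0, -0.0]
contact_force: [-1.3, 0.1, -0.7]
opening: 0.752
finger_force: 0.0
```

```bash
python3 - <<'E'
from plant import r
import cv2,numpy as np
s=r.get_state();print(s['clock'],s['opening'],s['finger_force'],s['tool_pos'],s['contact_force'])
p,d=r.snapshot('side');a=p[150:350,230:450,::-1]
cv2.imwrite('pics/m6.png',cv2.resize(a,(660,600)))
c=r.calibration('side')
from h import cloud
q=cloud(c,d).reshape(-1,3);m=(np.hypot(q[:,0]-.547,q[:,1]+.245)<.045)&(q[:,2]>.02)&(q[:,2]<.06);k=q[m]
print(len(k),k[:,2].max(),k[k[:,2]>.043].mean(0))
E
```

```text
22.75 0.7523538136551335 0.0 [ 0.54686099 -0.24410751  0.12692249] [-1.28511392  0.1004542  -0.73641179]
248 0.05078912645274351 [ 0.54710944 -0.23973837  0.04736024]
```

View pics/m6.png

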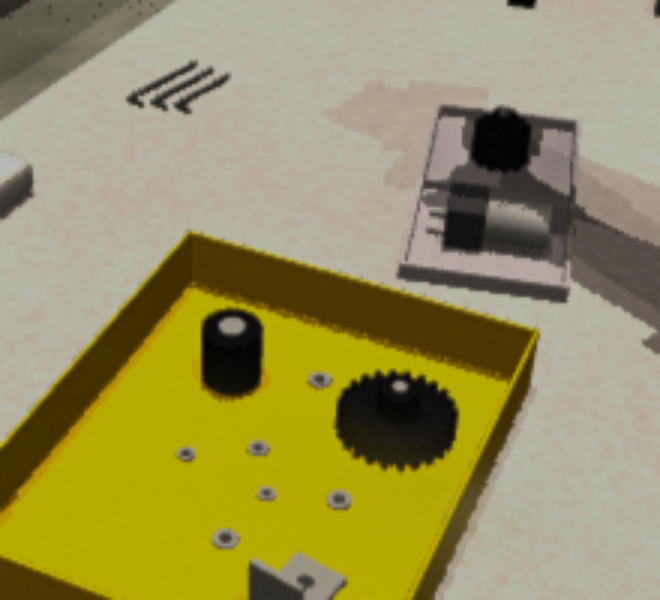

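The pinion stands hub-up in the empty compartment at crop (502,140), top at about 48 mm. The wheel and roller are where they were, and the gripper is clear, so I'm handing in.

```bash
python3 -c "
from plant import r
print(r.finish_job())"
```

```text
the job is handed in; nothing more can be done
None
```

The pinion stands hub-up, released, in the tray's empty compartment, with the wheel and roller left in place and the job handed in at about 23 s (no verdict was returned); the first two grasps closed above the teeth because the finger tips sit about 38 mm above the reported TCP.

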